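# Pack and hold a marble tooling tile in its frame

## Task

Lower the hinged aluminium frame of the tooling board by its red tab until it is closed round the two marble tiles. Then slide the beech packer upright, all the way down, into the gap between a tile's front edge and the frame's front rail, at the one tile where that gap is wide enough. Finish still gripping the packer and pressing it towards the dark rear fence, so that this tile is held flush against the fence; leave the wax block, the tin and the thread spool where they are.

Things in the scene. Friction and masses are not known exactly. Their poses are not given: they have to be found in the camera images.
- board: Fixed tooling board: plywood plate 160 x 206 mm, top 12 mm above the table. Origin on the table, +x towards the dark rear fence, +y to the left, z up; yaw varies. The tiles lie on the plate centred near y = +43 and -43 mm, one in each window of the hinged frame; which is on which side varies.
- fence: Dark wooden rear fence fixed across the board, 156 mm long, 18 mm high above the plate; same origin and axes as the board. Its front face, which the tile is pressed against, is at x = +55 mm.
- frame (a joint): Opening angle of the hinged aluminium frame, rad: 0 = closed flat on the plate, grows as its front rises (starts 0.7 to 1.15, stop at 1.3). It turns about point hinge_line, parallel to the board's y. The stiff hinge stays where it is left; 2 to 5 N across the tab moves it. Push the red tab over and down from behind or above.
- hinge_line (a point): Middle of the frame's hinge line, at board x = +78 mm, y = 0, 20 mm above the table.
- tab_end (a point): Middle of the upper front edge of the red thumb tab on the hinged frame: 162 mm from the hinge line and 6 mm above it when closed (26 mm above the table). The tab is 36 mm wide, 8 mm thick, lies in the plane of the frame and sticks out 25 mm before the front rail's middle.
- short_tile: Loose white marble tile, 78 (x) by 68 (y) by 16 mm, about 0.25 kg. Origin under the middle of its REAR edge (by the fence); the tile extends to its -x; axes as the board's at the start. Starts 1 to 4 mm from the fence. Flush to the fence with the frame closed, it leaves a 22 mm gap to the front rail: the packer fits.
- long_tile: The same, but 92 mm (x) by 68 mm (y): leaves at most 8 mm to the front rail; the packer does not fit. Origin under the middle of its rear edge.
- short_tile_front (a point): Middle of the upper front edge of the short tile.
- long_tile_front (a point): Middle of the upper front edge of the long tile.
- packer: Loose beech packer plate standing upright on the table: 14 mm thick (its x), 60 mm wide (its y), 60 mm high, about 40 g, four small brass dots; its lowest 5 mm is thinned to 10 by 54 mm. Origin under its centre, z up; both faces alike. Grip it across its thickness, fingertips at least 20 mm above its foot to stay clear of the rails.
- wax_block: Round yellow wax puck, 51 mm across, 17 mm high; bystander. Origin under its centre.
- rivet_tin: Round aluminium tin, 56 mm across, 29 mm high; bystander. Origin under its centre.
- thread_spool: Upright spool of brown thread, about 51 x 73 x 52 mm with its loose thread end; bystander. Origin under it.
- front_rail (a point): On the hinged frame: middle of the front rail's upper face. Closed: rails 16 mm high, 12 to 28 mm above the table; front rail at board x = -59 to -45 mm, side rails 80 to 92 mm either side of y = 0, middle rail y = -6 to +6 mm, so each window is 74 mm wide (y) and runs from the front rail to the fence.
Not all that is in view belongs to the job. Of the things that look like the packer, the smaller one is meant. What is shaped like the short_tile but purple is not meant.

How it is judged:
By the outcome, as a careful person would: the job done as asked, in the order asked, and still so for the second after the job is handed in, while the arm keeps its last pose, push and grip.
It also fails if it takes over 67 s, if anything falls off the work surface, if the arm or the gripper's body presses on something with over 40 N, if the wrist force passes 120 N, or if a joint passes its speed limit or range.

## Robot

A 6-joint arm with a two-finger parallel gripper is mounted at the origin on the work surface; the furniture and walls round the work are solid. World frame = base frame: x ahead of the robot, y to its left, z up, the work surface at z = 0. Lengths are in m, angles in degrees, forces in N, time in s.
With the tool pointing down it reaches from about 0.325 to 0.775 m from the base axis. Payload 5.5 kg.
Tool frame: the origin (TCP) lies at the centre of the arm's flange, where the gripper is bolted on; the fingertips stand 182 mm ahead of it and the grasp point (between the pads) lies 163 mm ahead of it; z points along the fingers, y is the line along which they close (so a half turn about z gives the same grasp; the last joint's range is limited). The gripper opens to 88 mm and grips with 3 to 60 N. Pads are 20 mm wide; open, the fingers measure 115 mm over their backs; the gripper's body (75 mm by 178 mm) begins 61 mm behind the grasp point.
Start: joints at [-73.78, 5.22, 70.514, -0, 104.267, -3.249], TCP at [0.2, -0.566, 0.405] pointing down, gripper open.
Joint ranges: [-164.24, 164.24], [-49.07, 125.15], [9.68, 141.18], [-86.29, 266.29], [3.28, 154.24], [-151.56, 151.56]. Speed limits (degrees/s): [147.25, 147.25, 172.46, 180, 180, 180].

## Interface

Orientations are given as [roll, pitch, yaw] about the fixed x, y, z axes, in that order (R = Rz(yaw) Ry(pitch) Rx(roll)).
In Python, from station import r gives the robot as it stands. The module is installed in compiled form; this text tells all that it offers. Calls block until the motion is done:
- r.reach(position, orientation): joint-space move of the TCP to a pose.
- r.servo_line(position, rotation=None, speed=0.15): straight line of the TCP; rotation=None keeps the orientation; speed is the mean speed in m/s.
- r.move_joints(angles): joint-space move.
- r.let_go() and r.grab(squeeze=None): open the fingers fully, or close them until they stop; squeeze is the grip in N (None keeps the last).
- r.wait(seconds).
- r.inverse_kinematics(position, orientation): joint angles nearest the present ones, or None.
- r.sense(): the state.
- r.snapshot(name): name is "side" or "top" or "wrist"; returns a dict with "frame" (480x640x3 uint8, red, green, blue), "fx", "fy", "cx", "cy" (pixels), "R" (3x3) and "t" (3): a world point X has camera coordinates R X + t. Camera axes: x right, y down, z forward; pixel columns grow to the right and rows downward; lengths in m; the calibration is good to about 2 mm. A picture is of the moment at which its call begins. There is no depth.
A pose or a line that the arm cannot do raises r.IKError and nothing moves.
- r.hand_in(): hands the job in; it is judged then, once.
The state is a dict: "clock": time; "joints": joint angles; "joint_vel": joint speeds; "joint_torque": joint torques, N m; "tcp_pos": TCP position; "orientation": TCP orientation; "contact_force": force on the tool from outside, world axes, zero at the start; "torque": the same for the moment, N m; "opening": finger opening in m; "gripper_force": force on a finger pad.
Only numpy, scipy, OpenCV 4.12 (cv2) and the standard library are available. Lean on these libraries where they do the work, as an engineer would, in place of code of your own. Each camera call takes 0.05 s, during which the arm holds its last target. There are 200 camera calls.

## Working session

There is one attempt and no reset: what is moved stays moved. The work goes in short steps, each a Python script; the robot and the scene stay as the last script left them, time stands still between calls to the robot, and variables do not carry over. Pictures are saved under pics/ and viewed, at most 10 in all, crops included, and the job is handed in when it is done.

```bash
mkdir -p pics; cat > h.py <<'E'
from station import r
import numpy as np, cv2
def snap(n,f):
    s=r.snapshot(n); cv2.imwrite('pics/'+f,s['frame'][:,:,::-1]); np.savez('pics/'+f[:-4]+'.npz',**{k:s[k] for k in s}); return s
def load(f): return dict(np.load('pics/'+f+'.npz'))
def ray(s,uv,z):
    R=np.array(s['R']);t=np.array(s['t']);c=-R.T@t
    d=R.T@np.array([(uv[0]-s['cx'])/s['fx'],(uv[1]-s['cy'])/s['fy'],1.]);return c+d*(z-c[2])/d[2]
def proj(s,X):
    p=np.array(s['R'])@np.array(X)+np.array(s['t']);return np.array([s['fx']*p[0]/p[2]+s['cx'],s['fy']*p[1]/p[2]+s['cy']])
E
python3 - <<'E'
from h import *
for n in ('top','side'):
    s=snap(n,n+'0.png'); print(n,s['fx'],-np.array(s['R']).T@s['t'],np.round(s['R'],2).tolist())
print(r.sense())
E
```

```text
top 583.5525389483361 [ 0.48094846 -0.04134676  1.29792663] [[-0.01, -1.0, 0.0], [-1.0, 0.01, -0.06], [0.06, -0.0, -1.0]]
side 600.6272786112364 [ 0.34567781 -0.88552986  0.6560119 ] [[0.96, -0.26, -0.02], [-0.16, -0.54, -0.82], [0.21, 0.8, -0.57]]
{'clock': 0.1, 'joints': array([-7.37812316e+01,  5.26060580e+00,  7.05761021e+01,  2.97513778e-04,
        1.04266915e+02, -3.24852897e+00]), 'joint_vel': array([ 0.00376807, -0.14428041, -0.09441162,  0.03779546,  0.03332732,
       -0.09154161]), 'joint_torque': array([ 4.29595981e-03, -4.47854519e+01, -4.07572353e+01,  7.01855938e-02,
        2.84195814e-02, -1.22053170e-04]), 'tcp_pos': array([ 0.19997761, -0.56575336,  0.40358967]), 'orientation': array([-1.79896560e+02, -6.16002566e-03,  1.94673648e+01]), 'contact_force': array([-0.48559094,  0.38275626, -0.44851882]), 'torque': array([-0.06267707,  0.00419787, -0.01239137]), 'gripper_force': 0.0, 'opening': 0.08786337395759602}
```

View pics/top0.png

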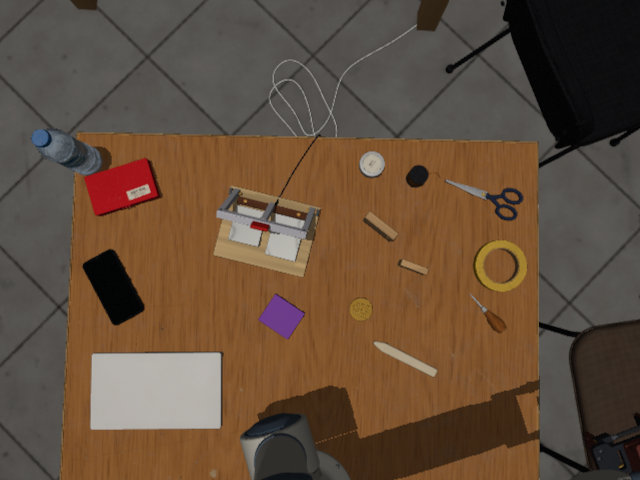

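View pics/side0.png

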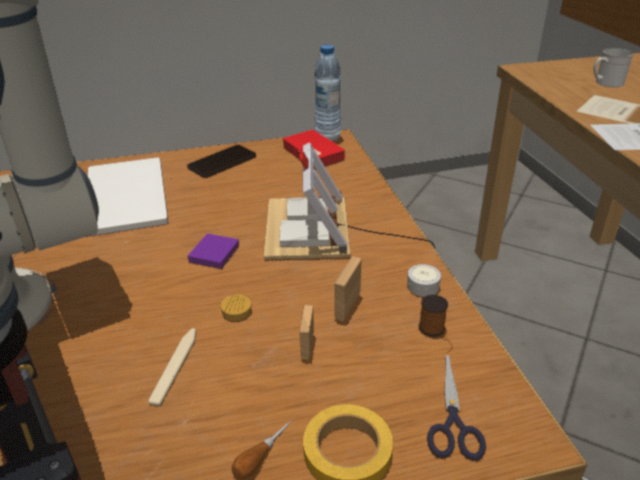

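The top view shows the board around (268,232), the frame with its red tab at (260,227), the packer (smaller one) at (413,267) and a larger lookalike at (380,226). The long tile seems to be the right-hand one. I'll enlarge the board and packer.

```bash
python3 - <<'E'
import cv2,numpy as np
a=cv2.imread('pics/top0.png'); b=cv2.resize(a[175:285,205:330],None,fx=5,fy=5,interpolation=cv2.INTER_CUBIC)
c=cv2.resize(a[250:285,390:435],None,fx=5,fy=5,interpolation=cv2.INTER_CUBIC)
o=np.zeros((550,800,3),np.uint8); o[:,:625]=b; o[:35*5,575:800]=c; cv2.imwrite('pics/crop0.png',o)
E
```

```text
(no output)
```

View pics/crop0.png

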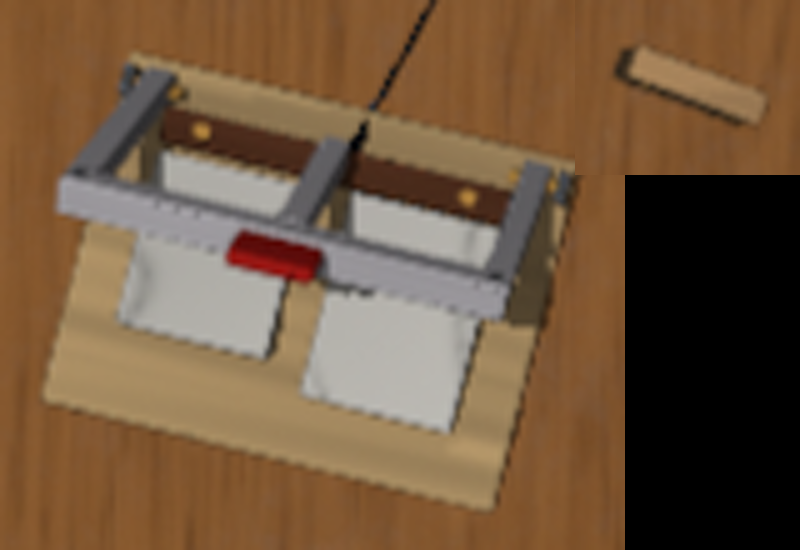

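```bash
cat >> h.py <<'E'
from scipy.optimize import least_squares
def fit(views,x0):  # views: list of (snap, model pts Nx3, px Nx2); pose x,y,yaw(deg)
    def w(p,m):
        a=np.radians(p[2]);c,s=np.cos(a),np.sin(a);m=np.array(m,float)
        return np.c_[p[0]+c*m[:,0]-s*m[:,1],p[1]+s*m[:,0]+c*m[:,1],m[:,2]]
    f=lambda p:np.concatenate([(proj(s,X)-u) for s,m,px in views for X,u in zip(w(p,m),px)])
    q=least_squares(f,x0,x_scale=[.01,.01,1]);return q.x,np.round(q.fun.reshape(-1,2),1)
E
python3 - <<'E'
from h import *
s=load('top0')
T=lambda P,o,xo=0:(np.array(P,float)-[xo,0]+.5)/5-.5+o
px=T([(130,52),(575,160),(495,510),(43,400)],[205,175])
b=[(.08,.103,.012),(.08,-.103,.012),(-.08,-.103,.012),(-.08,.103,.012)]
p,e=fit([(s,b,px)],[.5,.1,-13]);print(p,e.tolist())
pp=T([(637,46),(768,97),(753,125),(625,72)],[390,250],575)
for u in pp: print(np.round(ray(s,u,.06),4))
g=[(.007,.03,.06),(.007,-.03,.06),(-.007,-.03,.06),(-.007,.03,.06)]
q,e=fit([(s,g,pp)],[.43,-.3,-15]);print(q,e.tolist())
a=np.radians(p[2]);R=np.array([[np.cos(a),-np.sin(a)],[np.sin(a),np.cos(a)]])
# tile corners
for n,P in dict(shortFL=(118,322),shortFR=(270,357),longFL=(303,392),longFR=(450,432)).items():
    X=ray(s,T([P],[205,175])[0],.028);print(n,np.round(R.T@(X[:2]-p[:2]),4))
# frame angle from tab (upper front edge mid)
for th in np.arange(.7,1.2,.05):
    r_=np.array([-.162,.006]);c,sn=np.cos(th),np.sin(th)
    X=.078+(-.162*c+ .006*sn); Z=.02+.162*sn+.006*c
    u=proj(s,[*(p[:2]+R@[X,0]),Z]);print(round(th,2),np.round((u+.5-[205,175])*5,0), round(Z,3))
E
```

```text
[  0.58160866   0.08149624 -13.92934782] [[-0.3, -0.2], [0.9, -0.3], [-0.0, 0.1], [-0.5, 0.3]]
[ 0.5154 -0.2099  0.06  ]
[ 0.4933 -0.265   0.06  ]
[ 0.4815 -0.2584  0.06  ]
[ 0.5044 -0.2046  0.06  ]
[  0.49863504  -0.23447549 -22.65501864] [[-0.2, -0.6], [-0.1, -0.1], [0.5, 0.4], [-0.2, 0.3]]
shortFL [-0.0383  0.0755]
shortFR [-0.0378  0.0074]
longFL [-0.0492 -0.0102]
longFR [-0.0513 -0.0766]
0.7 [258. 359.] 0.129
0.75 [260. 345.] 0.135
0.8 [262. 330.] 0.14
0.85 [264. 314.] 0.146
0.9 [267. 297.] 0.151
0.95 [269. 280.] 0.155
1.0 [272. 262.] 0.16
1.05 [276. 244.] 0.164
1.1 [279. 225.] 0.167
1.15 [283. 205.] 0.17
```

```bash
python3 - <<'E'
from h import *
s=load('top0');d=load('side0')
p=np.array([0.58160866,0.08149624]);a=np.radians(-13.93);R=np.array([[np.cos(a),-np.sin(a)],[np.sin(a),np.cos(a)]])
for n,P,z in [('hingeL',(128,78),.02),('hingeR',(567,188),.02),('fenceRearL',(168,108),.03),('fenceRearR',(505,190),.03),('fenceFrontBotL',(162,150),.03),('fenceFrontBotR',(495,222),.03)]:
    X=ray(s,(np.array(P)+.5)/5-.5+[205,175],z);print(n,np.round(R.T@(X[:2]-p),4))
im=cv2.imread('pics/side0.png');o=cv2.resize(im[140:265,255:355],None,fx=5,fy=5,interpolation=cv2.INTER_CUBIC)
o2=cv2.resize(im[250:365,290:370],None,fx=3.5,fy=3.5,interpolation=cv2.INTER_CUBIC)
c=np.zeros((600,800,3),np.uint8);c[:o.shape[0],:500]=o[:600];c[:o2.shape[0],505:505+o2.shape[1]]=o2;cv2.imwrite('pics/crop1.png',c[:600])
E
```

```text
hingeL [0.0675 0.0988]
hingeR [ 0.0651 -0.1009]
fenceRearL [0.0577 0.0766]
fenceRearR [ 0.0569 -0.0751]
fenceFrontBotL [0.0391 0.0747]
fenceFrontBotR [ 0.0423 -0.0742]
```

View pics/crop1.png

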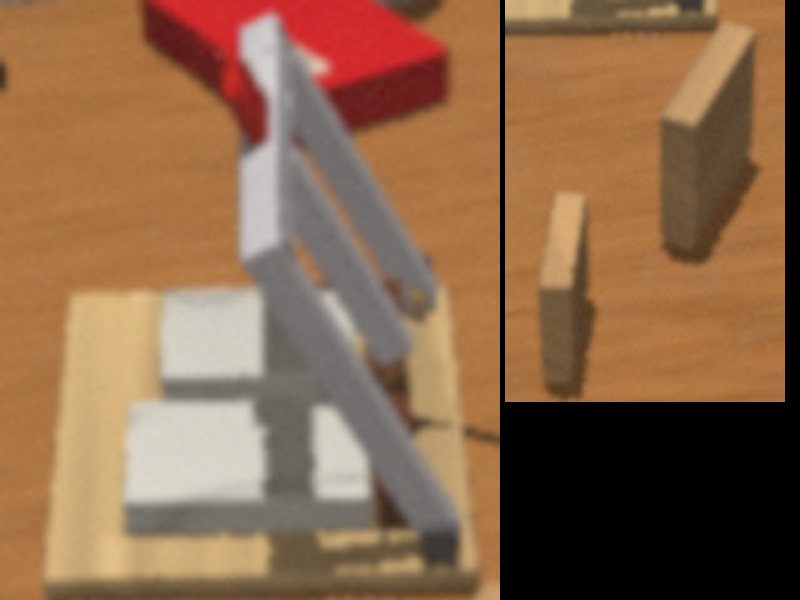

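The side crop shows the frame open at about 60° and both tiles clear of it, with the short tile on the far (+y) side. The packer's top corners are at (542,288), (572,290), (555,193) and (586,197). The hinge and fence measurements put the board origin 12 mm in front of the plate centre.

```bash
cat >> h.py <<'E'
BY=-13.93; _a=np.radians(BY); BR=np.array([[np.cos(_a),-np.sin(_a)],[np.sin(_a),np.cos(_a)]]); B0=np.array([.5700,.0844])
def bw(x,y,z): return np.array([*(B0+BR@[x,y]),z])
TIP=.182
E
python3 - <<'E'
from h import *
s=load('top0');d=load('side0')
pp=(np.array([(637,46),(768,97),(753,125),(625,72)],float)-[575,0]+.5)/5-.5+[390,250]
g=[(.007,.03,.06),(.007,-.03,.06),(-.007,-.03,.06),(-.007,.03,.06)]
ps=(np.array([(586,197),(572,290),(542,288),(555,193)],float)-[505,0]+.5)/3.5-.5+[290,250]
print(fit([(d,g,ps)],[.5,-.23,-22])); print(fit([(s,g,pp),(d,g,ps)],[.5,-.23,-22]))
o=[180,0,BY]
def P(th,ex=0):
    c,n=np.cos(th),np.sin(th);dd=.006+.01*n-ex
    return bw(.078-.149*c+dd*n,0,.02+.149*n+dd*c+TIP)
print([None if r.inverse_kinematics(P(t),o) is None else 1 for t in (1.3,1,.5,0)])
# yaw choice: pick closer j6
best=min((BY,BY+180,BY-180),key=lambda y:9e9 if (q:=r.inverse_kinematics(P(.5),[180,0,y])) is None else abs(q-r.sense()['joints']).sum()); print(best)
o=[180,0,best]
r.grab(10)
a=P(1.25)+[0,0,.06]
r.reach(a+[0,0,.03],o); r.servo_line(P(1.25),speed=.15)
f0=r.sense()['contact_force']
for th in np.arange(1.15,-.01,-.115):
    r.servo_line(P(max(th,0)),speed=.08); q=r.sense(); print(round(th,2),np.round(q['contact_force']-f0,1),round(q['clock'],1))
r.servo_line(P(0,.002),speed=.02);q=r.sense();print(np.round(q['contact_force']-f0,1),q['tcp_pos']-P(0,.002))
E
```

```text
(array([  0.4983175 ,  -0.23972311, -20.19746286]), array([[ 0.2, -0.7],
       [ 0.5,  0.2],
       [-0.6,  0.3],
       [-0.1,  0.1]]))
(array([  0.49866541,  -0.23706421, -20.98282342]), array([[ 0.8, -0.3],
       [ 1.2, -0.6],
       [ 1.9,  0. ],
       [ 0.9,  0.7],
       [ 0.3, -1.8],
       [-0. , -1. ],
       [-1.1, -1. ],
       [-0.1, -1.1]]))
[1, 1, 1, 1]
166.07
1.15 [ 0.1 -1.   1. ] 5.2
1.03 [ 0.3 -1.1  0.6] 5.6
0.92 [-0.4 -1.3  0.1] 6.0
0.8 [-0.2 -0.4  0.5] 6.3
0.69 [ 0.1 -0.7  0.9] 6.7
0.57 [ 0.7 -0.9  0.6] 7.1
0.46 [ 0.  -0.9  0.5] 7.5
0.34 [-0.9 -1.1 -0.3] 7.8
0.23 [1.7 0.9 0.9] 8.2
0.12 [ 0.7 -0.3  1.9] 8.6
0.0 [-1.3  0.1  6.3] 9.0
[-5.6 -0.1 16.3] [5.40047123e-05 2.72560850e-04 2.13855088e-03]
```

```bash
python3 - <<'E'
from h import *
q=r.sense(); r.servo_line(q['tcp_pos']+[0,0,.1],speed=.25); r.let_go()
for y in (-21+90,-21-90):
    for nm,pos,yy in(('pk',[.4987,-.237,.208],y),('ins',bw(-.034,.043,.25),y+7)):
        k=r.inverse_kinematics(pos,[180,0,yy]); print(y,nm,None if k is None else np.round(k,0))
j=r.sense()['joints']
y=min((69,-111),key=lambda y:abs(r.inverse_kinematics([.4987,-.237,.3],[180,0,y])-j).sum());print(y)
r.reach([.4987,-.237,.30],[180,0,y]); w=snap('wrist','w1.png'); t=snap('top','top1.png'); print(r.sense()['clock'])
o=np.zeros((480,800,3),np.uint8); o[:,:480]=w['frame'][:,80:560,::-1]
c=cv2.resize(t['frame'][180:285,210:325,::-1],(320,292),interpolation=cv2.INTER_CUBIC);o[:292,480:]=c;cv2.imwrite('pics/v1.png',o)
E
```

```text
69 pk [-29.   1.  95.   0.  84.  -8.]
69 ins [10.  1. 91. -0. 88. 24.]
-111 pk None
-111 ins NoneTraceback (most recent call last):
  File "<stdin>", line 7, in <module>
  File "<stdin>", line 7, in <lambda>
TypeError: unsupported operand type(s) for -: 'NoneType' and 'float'
```

```bash
python3 - <<'E'
from h import *
r.reach([.4987,-.237,.30],[180,0,69]); w=snap('wrist','w1.png'); t=snap('top','top1.png'); print(r.sense()['clock'])
o=np.zeros((480,800,3),np.uint8); o[:,:480]=w['frame'][:,80:560,::-1]
c=cv2.resize(t['frame'][180:285,210:325,::-1],(320,292),interpolation=cv2.INTER_CUBIC);o[:292,480:]=c;cv2.imwrite('pics/v1.png',o)
E
```

```text
12.5417
```

View pics/v1.png

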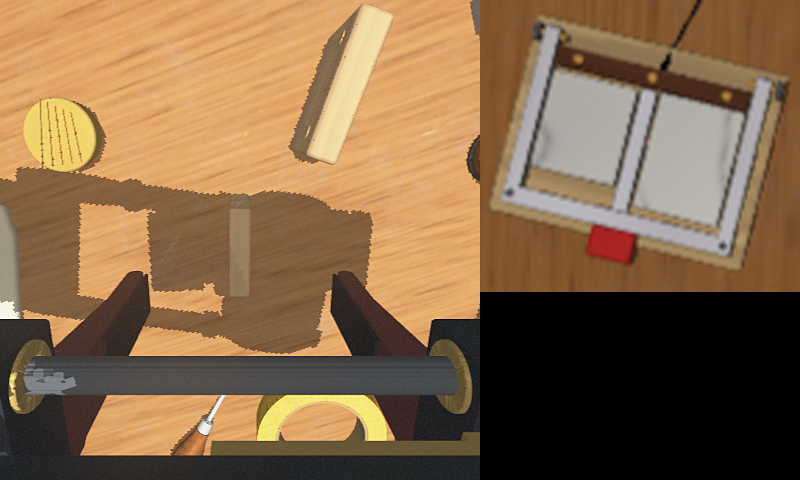

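The frame is closed. The short tile is in the left window with a clear gap in front of it. In the wrist view the packer's top spans (231..250, 208..296) in the crop, centred between the fingers.

```bash
python3 - <<'E'
from h import *
w=load('w1')
px=np.array([(231,208),(250,208),(249,296),(230,295)],float)+[80,0]
for u in px: print(np.round(ray(w,u,.06),4))
P=[ray(w,u,.06)[:2] for u in px]; c=np.mean(P,0); d=(P[0]+P[1]-P[2]-P[3]); L=np.linalg.norm(d)/2
yaw=np.degrees(np.arctan2(d[1],d[0])); print(c,yaw,L,np.linalg.norm(P[0]-P[1]))
t=load('top1')
for n,p,z in [('FLout',(501,197),.028),('FRout',(730,256),.028),('tileFL',(527,169),.028),('tileFR',(613,187),.028)]:
    u=(np.array(p)-[480,0]+.5)/(320/115)-.5+[210,180];X=ray(t,u,z);print(n,np.round(BR.T@(X[:2]-B0),4))
E
```

```text
[ 0.5044 -0.2073  0.06  ]
[ 0.5153 -0.2114  0.06  ]
[ 0.494  -0.2665  0.06  ]
[ 0.4826 -0.2614  0.06  ]
[ 0.49909193 -0.23666587] 68.49710786283902 0.05869157885072054 0.01166726233722341
FLout [-0.0562  0.0926]
FRout [-0.0593 -0.0924]
tileFL [-0.0302  0.0782]
tileFR [-0.0282  0.0093]
```

```bash
python3 - <<'E'
from h import *
o=[180,0,68.5]
r.reach([.4991,-.2367,.30],o); r.servo_line([.4991,-.2367,.208],speed=.1)
r.grab(40); q=r.sense(); print(q['opening'],q['gripper_force'],q['tcp_pos'])
r.servo_line([.4991,-.2367,.32],speed=.15)
T=bw(-.0355,.043,.32); r.servo_line(T,[180,0,BY+90],speed=.2)
T=bw(-.0355,.043,.208+.045); r.servo_line(T,speed=.1)
q=r.sense();print(q['opening'],q['gripper_force'],q['tcp_pos']-T,q['contact_force'],q['clock'])
w=snap('wrist','w2.png');t=snap('top','top2.png');d=snap('side','side2.png')
o=np.zeros((580,800,3),np.uint8); o[:480,:480]=w['frame'][:,80:560,::-1]
o[:290,480:]=cv2.resize(t['frame'][180:285,210:325,::-1],(320,290),interpolation=cv2.INTER_CUBIC)
o[290:,480:]=cv2.resize(d['frame'][160:265,245:360,::-1],(320,290),interpolation=cv2.INTER_CUBIC);cv2.imwrite('pics/v2.png',o)
E
```

```text
0.013768662636458142 39.999698996543884 [ 0.49909703 -0.23668903  0.20799065]
0.013426124137497083 39.99969005584717 [1.98384646e-04 1.93863506e-05 6.40308553e-04] [-0.3089302   0.01608707 -0.79435116] 18.725
```

View pics/v2.png

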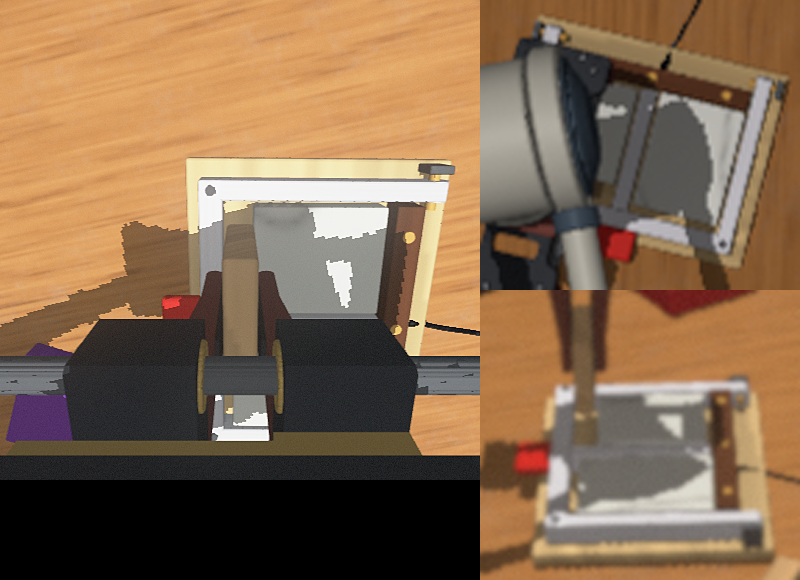

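The wrist view has the gap between the rail's inner edge, at about x=223 in the crop, and the tile's front edge at about x=253 (row 205). The packer hangs over it. I'll check this numerically.

```bash
python3 - <<'E'
from h import *
w=load('w2')
for n,p,z in [('rail in',(223,205),.028),('tile front',(253,207),.028),('side rail inner',(240,203),.028),('fence frontT',(388,207),.03),('rail out',(200,200),.028),('pk topFL',(224,259),.105),('pk topFR',(258,259),.105),('pk low end L',(226,226),.057),('pk low end R',(255,226),.057)]:
    X=ray(w,np.array(p)+[80,0],z);print(n,np.round(BR.T@(X[:2]-B0),4))
E
```

```text
rail in [-0.0446  0.0769]
tile front [-0.0274  0.0757]
side rail inner [-0.0349  0.0781]
fence frontT [0.0492 0.0761]
rail out [-0.0577  0.0798]
pk topFL [-0.041   0.0718]
pk topFR [-0.0282  0.0718]
pk low end L [-0.0419  0.0721]
pk low end R [-0.0274  0.072 ]
```

```bash
python3 - <<'E'
from h import *
x,y=-.0365,.041
r.servo_line(bw(x,y,.253),speed=.05); f0=r.sense()['contact_force']
for z in np.arange(.247,.2155,-.003).tolist()+np.arange(.2145,.2085,-.001).tolist():
    zz=z+.012-.0 if False else z
    r.servo_line(bw(x,y,zz),speed=.04); q=r.sense(); f=q['contact_force']-f0
    print(round(zz,4),round(q['tcp_pos'][2],4),np.round([*(BR.T@f[:2]),f[2]],1),round(q['opening'],4))
    if f[2]>8: break
print(q['clock'])
E
```

```text
0.247 0.2463 [ 0.2  0.9 -1.4] 0.0136
0.244 0.2437 [ 0.3  0.8 -1.7] 0.0135
0.241 0.2407 [-0.3  0.3 -1.3] 0.0137
0.238 0.2377 [ 0.6  0.4 -1.4] 0.0139
0.235 0.2347 [-0.2 -0.1 -1. ] 0.0134
0.232 0.2317 [ 0.4  0.8 -1.5] 0.0141
0.229 0.2287 [ 0.4 -0.1 -1.7] 0.0136
0.226 0.2257 [ 0.4  0.7 -0.5] 0.0137
0.223 0.2227 [ 0.4  0.7 -0.9] 0.0136
0.22 0.22 [ 0.2  0.8 -0.1] 0.0135
0.217 0.22 [-6.8 -2.9 13. ] 0.0138
21.925
```

Contact at TCP z 0.220 means the foot is on the plate (0.208 + 0.012). Next I'll ease off the down-force and press towards the fence.

```bash
python3 - <<'E'
from h import *
x,y=-.0365,.041
r.servo_line(bw(x,y,.2192),speed=.03); r.wait(.2)
for k in range(30):
    x+=.0007; r.servo_line(bw(x,y,.2192),speed=.02); r.wait(.1); q=r.sense(); f=q['contact_force']
    b=BR.T@(q['tcp_pos'][:2]-B0);fb=BR.T@f[:2]
    print(round(x,4),np.round(b,4),round(q['tcp_pos'][2],4),np.round([*fb,f[2]],1),round(q['gripper_force'],1))
    if fb[0]<-14: break
r.wait(.5);q=r.sense();print(q['contact_force'],q['torque'],q['opening'],q['clock'])
w=snap('wrist','w3.png');t=snap('top','top3.png');d=snap('side','side3.png')
o=np.zeros((580,800,3),np.uint8); o[:480,:480]=w['frame'][:,80:560,::-1]
o[:290,480:]=cv2.resize(t['frame'][180:285,210:325,::-1],(320,290),interpolation=cv2.INTER_CUBIC)
o[290:,480:]=cv2.resize(d['frame'][160:265,245:360,::-1],(320,290),interpolation=cv2.INTER_CUBIC);cv2.imwrite('pics/v3.png',o)
E
```

```text
-0.0358 [-0.036   0.0411] 0.2199 [-4.  -1.9  7.6] 40.0
-0.0351 [-0.0356  0.0412] 0.2199 [-5.7 -1.2  8.6] 40.0
-0.0344 [-0.0351  0.0412] 0.22 [-6.6 -1.3  8.2] 40.0
-0.0337 [-0.0344  0.0412] 0.2199 [-6.2 -1.2  9.4] 40.0
-0.033 [-0.0339  0.0413] 0.2199 [-7.7 -1.6 10.3] 40.0
-0.0323 [-0.0334  0.0413] 0.22 [-9.7 -1.1 10.8] 40.0
-0.0316 [-0.0328  0.0413] 0.22 [-9.2 -1.5 11.6] 40.0
-0.0309 [-0.0321  0.0414] 0.2199 [-9.1 -1.8 12.2] 40.0
-0.0302 [-0.0314  0.0414] 0.22 [-10.4  -0.2  12. ] 40.0
-0.0295 [-0.0307  0.0414] 0.2199 [-10.5  -0.5  11.6] 40.0
-0.0288 [-0.03    0.0414] 0.22 [-9.9  0.6 11.9] 40.0
-0.0281 [-0.0296  0.0415] 0.22 [-11.9  -0.9  12.8] 40.0
-0.0274 [-0.0293  0.0415] 0.22 [-13.9  -1.8  14.7] 40.0
-0.0267 [-0.029   0.0415] 0.22 [-17.6  -1.1  16.2] 40.0
[-17.34434932   3.03100026  15.98732666] [ 0.55074808  3.29516852 -0.01746086] 0.013738812137581598 27.775
```

View pics/v3.png

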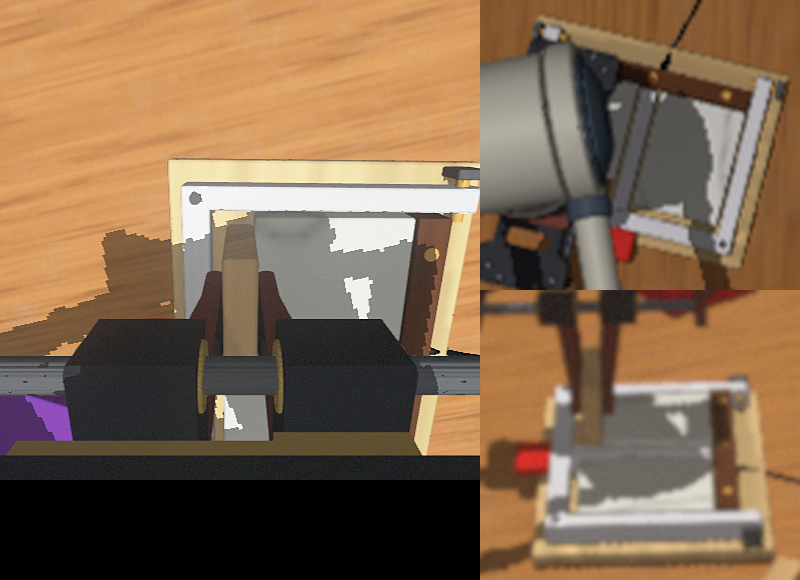

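The wrist view shows the tile's rear edge meeting the dark fence at about (414,218), with no gap. Resistance rose sharply over the last steps. I'll take off some down-force, press a bit harder, and see whether the tile still moves.

```bash
python3 - <<'E'
from h import *
y=.041;z=.2192
for x,z in [(-.0267,.2195),(-.0262,.2195),(-.0257,.2195),(-.025,.2195),(-.0243,.2195)]:
    r.servo_line(bw(x,y,z),speed=.02); r.wait(.2); q=r.sense(); f=q['contact_force']
    fb=BR.T@f[:2];print(x,np.round(BR.T@(q['tcp_pos'][:2]-B0),4),round(q['tcp_pos'][2],4),np.round([*fb,f[2]],1))
    if fb[0]<-27: break
w=snap('wrist','w4.png')
o=cv2.resize(w['frame'][150:330,280:560,::-1],None,fx=2.8,fy=2.8,interpolation=cv2.INTER_CUBIC);cv2.imwrite('pics/v4.png',o)
print(r.sense()['clock'])
E
```

```text
-0.0267 [-0.029   0.0415] 0.22 [-16.4  -0.6  12.8]
-0.0262 [-0.0288  0.0415] 0.2199 [-18.1  -1.5  15.5]
-0.0257 [-0.0285  0.0416] 0.2199 [-20.   -1.7  16.7]
-0.025 [-0.0282  0.0416] 0.2199 [-22.   -1.2  17.9]
-0.0243 [-0.0279  0.0417] 0.22 [-25.3  -2.2  19.8]
30.225
```

View pics/v4.png

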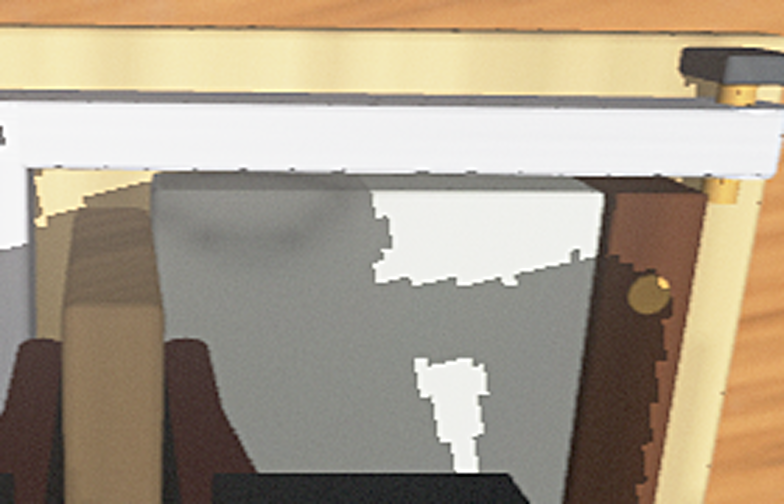

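The tile is flush: its rear edge meets the fence from (603,195) to (570,500) with no plywood showing. The packer is upright against the tile's front edge.

```bash
python3 -c "
from h import *
print(r.hand_in())"
```

```text
the job is handed in; nothing more can be done
None
```

The job is handed in: the frame is closed round both tiles, and the packer is all the way down in front of the short tile. It is still gripped, pressing that tile flush against the fence with about 25 N (measured at the wrist). The bystanders were not touched, and the clock read about 30 s.

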